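# Index the tube rack one row with the hand wheel and read it

### The arm

A 7-joint arm with a two-finger parallel gripper is mounted at the origin on a cart in front of the work surface, level with it; the furniture and walls round the work are solid. World frame = base frame: x ahead of the robot, y to its left, z up, the work surface at z = 0. Lengths are in mm, angles in rad, forces in N, time in s.
With the tool pointing down it reaches from about 400 to 925 mm from the base axis. Payload 4.1 kg.
Tool frame: the origin (TCP) lies midway between the tips of the shut fingers; the grasp point (between the pads) lies 19 mm behind it; y points along the fingers, z is the direction in which the jaws open and shut, and the axes are right-handed (so a half turn about y gives the same grasp; the last joint's range is limited). The gripper opens to 85 mm and grips with 20 to 120 N. Pads are 22 mm wide; open, the fingers measure 114 mm over their backs; the gripper's body (76 mm by 85 mm) begins 54 mm behind the grasp point. The pads swing forward as they close: fully open they stand 13 mm farther back than shut.
Start: joints at [1.028, 0.398, 0.045, 1.537, -0.019, 1.207, -0.051], TCP at [279.135, -587.054, 199.447] pointing down, gripper open.
Joint ranges: [-2.82, 2.82], [-0.49, 2.23], [-1.37, 1.46], [0, 2.46], [-1.36, 4.5], [0.23, 2], [-2.94, 2.94]. Speed limits (rad/s): [2.57, 2.57, 3.14, 3.14, 3.14, 3.14, 3.14].

### API

Orientations are given as a rotation vector (axis times angle).
In Python, from cell import robot, eoat, kin, read_camera, camera_model, job, spotter gives the robot as it stands. The module is installed in compiled form; this text tells all that it offers. Calls block until the motion is done:
- robot.goto(position, orientation): joint-space move of the TCP to a pose.
- robot.move_l(position, ori=None, v=150): straight line of the TCP; ori=None keeps the orientation; v is the mean speed in mm/s.
- robot.set_joints(angles): joint-space move.
- eoat.move_gripper(opening, newtons=None): finger opening in mm; newtons is the grip in N (None keeps the last); returns when the fingers have stopped.
- robot.dwell(seconds).
- kin.inverse_kinematics(position, orientation): joint angles nearest the present ones, or None.
- read_camera(name): name is "scene" or "top"; returns (picture, depth): 400x640x3 uint8, red, green, blue; 400x640 float32, mm along the optical axis (not along the pixel's ray), 0 where there is no reading.
- camera_model(name): a dict with "camera_matrix" (3x3 intrinsics, pixels), "cam_to_world" (4x4, takes a point from camera to world coordinates). Camera axes: x right, y down, z forward; pixel columns grow to the right and rows downward; lengths in mm; the calibration is good to about 2 mm. A picture is of the moment at which its call begins. camera_model takes no time and is no camera call.
A pose or a line that the arm cannot do raises robot.PlanningError and nothing moves.
- job.hand_in(): hands the job in, once; it reports no verdict.
Trained networks look in the newest picture that a camera, given by its name, has taken for a name from the list of things; names that differ only in an ending like _2 or _b are one class to them, and where a whole thing is asked for, a point or a joint stands for the part that bears it (a point fixed in the world has none). Each returns a list of dicts, best first, with "score" (0 to 1); they miss things now and then, are a little off and sometimes report something else, mostly with a low value. They report only what shows in the picture. A call takes as long as a camera call.
- spotter.masks_of(query, camera): "pixels" (400x640 bool, what is visible of it) and "bbox" ([left, top, right, bottom] in pixels, round what is visible of it).
- spotter.spot_point(query, camera): "position" ([column, row] in pixels: a listed point, or the origin of a listed thing).
Readings, each from a call of its own:
- robot.current_t(): time.
- robot.current_joints(): joint angles.
- robot.current_joint_vel(): joint speeds.
- robot.current_joint_torque(): joint torques, N m.
- robot.current_tool_pos(): TCP position.
- robot.current_ee_rot(): TCP orientation.
- robot.current_wrist_force(): force on the tool from outside, world axes, zero at the start.
- robot.current_moment(): the same for the moment, N m.
- robot.current_width(): finger opening in mm.
Only numpy, scipy, OpenCV 4.12 (cv2) and the standard library are available. Lean on these libraries where they do the work, as an engineer would, in place of code of your own. Each camera call takes 0.05 s, during which the arm holds its last target. There are 200 camera calls.

### The job

Move the blue tube rack on to its next row under the reader: push the hand wheel clockwise (seen from above) by its red upright handle through exactly one turn, so that the handle is back where it stood. Then press the green read key on top of the reader head right down and let it come up. Only push with the fingers: do not grip the handle or the hub, do not touch the rack, and leave the things lying about where they are.

Things in the scene. Friction and masses are not known exactly. Their poses are not given: they have to be found in the camera images.
- stage: Rack indexing stage, fixed to the table: white bed 430 mm long (y), 130 mm wide, 90 mm at the wheel's end. Origin on the table under its middle; y runs along the bed from the hand wheel (at -155 mm) to the rack and the reader bridge (at +90 mm), z up. The white reader head, 136 x 58 mm, stands on two posts over the rack, from 114 to 163 mm high.
- handwheel (a joint): Angle of the hand wheel (vertical axis) in rad, growing clockwise seen from above; at 0 the handle points from the hub along the stage's -x axis; starts between -1 and 1. Black rim of radius 52 mm, 11 mm thick, centre line 88 mm high, three spokes. Needs 2 to 3 N at the handle, both ways, and stays where let go. One turn clockwise drives the rack 19.5 mm (one row) along stage +y.
- hub_top (a point): Top of the wheel's hub, on the wheel's axis, 96 mm above the table. The hub is 30 mm across.
- handle_top (a point): Top of the upright red handle on the rim, on the handle's own axis, 147 mm above the table and 52 mm from the wheel's axis. The red grip is 21 mm across and 50 mm high (from 97 to 147 mm above the table) and spins freely on its pin. It goes round with the wheel.
- carriage: Aluminium carriage, 88 x 146 mm, on the rails, with the blue tube rack (70 x 129 x 70 mm, capped tubes in it, tops about 101 mm above the table) clipped in. Moved only by the wheel; not to be touched.
- rack_mark (a point): Centre of the rack's underside; moves with the carriage along the stage's y axis (at y = 41 mm in the stage's frame when the wheel reads 0).
- read_key (a joint): Travel of the green round key (26 mm across) on top of the reader head: 0 up, 0.006 m right down; spring, about 5 N at full travel.
- read_key_top (a point): Centre of the top face of the green key, about 185 mm above the table when up; pressed straight down.
- red_tube: Bystander: loose sample tube with red cap, 20 mm across, 66 mm tall, standing in front of the stage. Origin under its foot.
- dropper: Bystander: loose yellow dropper bottle, 27 mm across, 84 mm tall, standing in front of the stage. Origin under its foot.
- blue_cartridge: Bystander: loose white test cartridge with a blue cap, 62 x 47 x 21 mm, lying in front of the wheel. Origin under its centre.
- timer: Bystander: loose bench timer, 62 x 67 x 20 mm, lying left of the stage. Origin under its centre.
- swab_pouch: Bystander: loose white swab pouch, 26 x 185 x 10 mm, lying at the left front. Origin under its centre.
- marker: Bystander: loose marker pen, 17 x 135 x 16 mm, lying at the right front. Origin under its centre.

How it is judged:
By the outcome, as a careful person would: the job done as asked, in the order asked, and still so for the second after the job is handed in, with the robot touching nothing.
It also fails if it takes over 58 s, if anything falls off the work surface, if the arm or the gripper's body presses on something with over 40 N, if the wrist force passes 120 N, or if a joint passes its speed limit or range.

## Working session

There is one attempt and no reset: what is moved stays moved. The work goes in short steps, each a Python script; the robot and the scene stay as the last script left them, time stands still between calls to the robot, and variables do not carry over. Pictures are saved under pics/ and viewed, about 8 in all and at most 12, crops included, and the job is handed in when it is done.

```bash
mkdir -p pics; cat > h.py <<'E'
import numpy as np, cv2
from cell import robot, eoat, kin, read_camera, camera_model, job, spotter
def ray(cam,px):
    m=camera_model(cam);K=np.array(m["camera_matrix"]);T=np.array(m["cam_to_world"])
    d=T[:3,:3]@np.linalg.solve(K,[px[0],px[1],1.]);return T[:3,3],d
def at_z(cam,px,z):
    o,d=ray(cam,px);return o+d*(z-o[2])/d[2]
def cloud(cam,dep):
    m=camera_model(cam);K=np.array(m["camera_matrix"]);T=np.array(m["cam_to_world"])
    v,u=np.mgrid[:400,:640]
    p=np.stack([(u-K[0,2])/K[0,0]*dep,(v-K[1,2])/K[1,1]*dep,dep],-1)
    return p@T[:3,:3].T+T[:3,3]
def save(n,im): cv2.imwrite("pics/"+n+".png",cv2.cvtColor(im,cv2.COLOR_RGB2BGR))
E
python3 - <<'E'
from h import *
print(robot.current_t(),robot.current_ee_rot(),robot.current_width())
for c in("scene","top"):
    im,d=read_camera(c);save(c+"0",im);P=cloud(c,d)
    print(c,np.round(camera_model(c)["cam_to_world"],2).tolist())
    for q,z in(("hub_top",96),("handle_top",147),("read_key_top",185),("stage",0),("rack_mark",None),("red_tube",0),("dropper",0),("blue_cartridge",0),("timer",0),("swab_pouch",0),("marker",0)):
        for r in spotter.spot_point(q,c)[:2]:
            u,v=r["position"];i,j=min(399,max(0,int(round(v)))),min(639,max(0,int(round(u))))
            print(q,round(r["score"],2),np.round([u,v],1),None if z is None else at_z(c,(u,v),z).round(1),P[i,j].round(1))
E
```

```text
0.0 [-0.44646407  1.97761371 -1.97365501] 85.40520104389473
scene [[-0.49, -0.48, 0.73, -306.49], [-0.87, 0.26, -0.42, 438.48], [0.01, -0.84, -0.54, 708.79], [0.0, 0.0, 0.0, 1.0]]
hub_top 0.76 [363.8 185.8] [ 508.8 -168.9   96. ] [ 641.6 -268.8   -5. ]
handle_top 0.56 [382.3 175.8] [ 462.4 -199.8  147. ] [ 464.8 -200.7  144.9]
read_key_top 0.62 [293.5 187.4] [471.8  87.6 185. ] [475.8  84.3 183.1]
stage 0.58 [327.3 232.9] [463.3 -13.6   0. ] [429.7   7.1  30.9]
rack_mark 0.93 [313.6 227.8] None [441.4  43.   54.3]
red_tube 0.56 [365.  236.2] [ 396.3 -104.1    0. ] [389.  -98.4   8.2]
dropper 0.64 [340.3 251.2] [374.3  -4.9   0. ] [365.6   1.8  10.1]
dropper 0.34 [230.8 272.4] [440.3 290.5   0. ] [424.3 293.   16.3]
blue_cartridge 0.79 [381.  227.2] [ 409.  -172.2    0. ] [ 388.6 -154.7   21. ]
blue_cartridge 0.24 [363.9 234.9] [ 402.9 -104.7    0. ] [386.7 -92.7  15.7]
timer 0.96 [229.7 275.8] [429.6 296.8   0. ] [413.5 299.3  14.6]
swab_pouch 0.66 [206.6 303.1] [368.  372.8   0. ] [362.7 372.3   5.4]
marker 0.44 [437.7 214.6] [ 375.4 -373.1    0. ] [ 375.2 -374.7   -2. ]
top [[-0.0,
[... 432 characters left out ...]
 -7.    0. ] [469.7  -7.3  55.7]
rack_mark 0.68 [306.5 211.9] None [469.1  21.3  36. ]
rack_mark 0.36 [185.4 244.6] None [375.7 374.7  13. ]
red_tube 0.42 [343.9 236.1] [400.7 -91.2   0. ] [398.2 -85.9  58.6]
dropper 0.39 [319.7 247.5] [367.3 -18.9   0. ] [365.  -18.3  45.9]
dropper 0.34 [342.7 236.2] [400.4 -87.6   0. ] [400.6 -87.8   7.4]
blue_cartridge 0.56 [365.3 236.3] [ 399.9 -155.     0. ] [ 399.5 -150.1   26.5]
timer 0.83 [216.4 221.1] [446.5 288.7   0. ] [445.2 285.4  18.5]
timer 0.34 [445.1 245.2] [ 372.7 -392.3    0. ] [ 372.8 -385.4   18.4]
swab_pouch 0.86 [182.9 245.3] [375.2 385.    0. ] [375.8 380.9  11.7]
marker 0.72 [442.2 244.3] [ 375.4 -383.8    0. ] [ 375.9 -378.    14.8]
```

```bash
python3 - <<'E'
from h import *
ims=[]
for c in("scene","top"):
    im,d=read_camera(c);P=cloud(c,d).reshape(-1,3)
    f=im.reshape(-1,3).astype(int);r,g,b=f.T
    for n,m,lo,hi in(("red",(r>g+60)&(r>b+60),135,160),("green",(g>r+30)&(g>b+20),178,195)):
        q=P[m&(P[:,2]>lo)&(P[:,2]<hi)&(P[:,0]>350)&(P[:,0]<620)]
        print(c,n,len(q),q.mean(0).round(1),q.min(0).round(),q.max(0).round()) if len(q) else print(c,n,0)
    # reader head top plane
    q=P[(P[:,2]>158)&(P[:,2]<170)&(P[:,0]>350)&(P[:,0]<600)&(abs(P[:,1])<200)]
    if len(q): print("head",len(q),q.mean(0).round(1),cv2.minAreaRect(q[:,:2].astype(np.float32)))
    # rim
    q=P[(P[:,2]>84)&(P[:,2]<99)&(np.hypot(P[:,0]-507,P[:,1]+161)<75)&(np.hypot(P[:,0]-507,P[:,1]+161)>30)]
    if len(q): print("rim",len(q),cv2.minEnclosingCircle(q[:,:2].astype(np.float32)), cv2.fitEllipse(q[:,:2].astype(np.float32)))
    crop=im[130:290,200:420] if c=="top" else im[110:310,180:460]
    save(c+"c",cv2.resize(crop,None,fx=2.8,fy=2.8,interpolation=cv2.INTER_CUBIC))
E
```

```text
scene red 35 [ 463.8 -193.7  141.4] [ 455. -206.  135.] [ 476. -185.  146.]
scene green 48 [470.6  86.7 182.3] [460.  75. 178.] [484.  97. 185.]
head 453 [444.2  84.7 161.3] ((458.4673767089844, 82.42276763916016), (135.2279815673828, 54.89404296875), 10.316824913024902)
rim 289 ((500.8631286621094, -158.2965087890625), 58.70145797729492) ((500.0604248046875, -156.23265075683594), (101.34574890136719, 105.04924774169922), 82.10415649414062)
top red 51 [ 470.8 -195.   146.3] [ 462. -205.  135.] [ 480. -186.  152.]
top green 89 [477.6  85.  186.1] [466.  73. 178.] [491.  99. 191.]
head 947 [458.7  81.2 164.4] ((463.5781555175781, 82.49201965332031), (135.7589569091797, 57.615962982177734), 10.264251708984375)
rim 475 ((507.4260559082031, -157.94631958007812), 57.504390716552734) ((506.8967590332031, -157.59036254882812), (103.12903594970703, 103.8179931640625), 89.39164733886719)
```

View pics/topc.png

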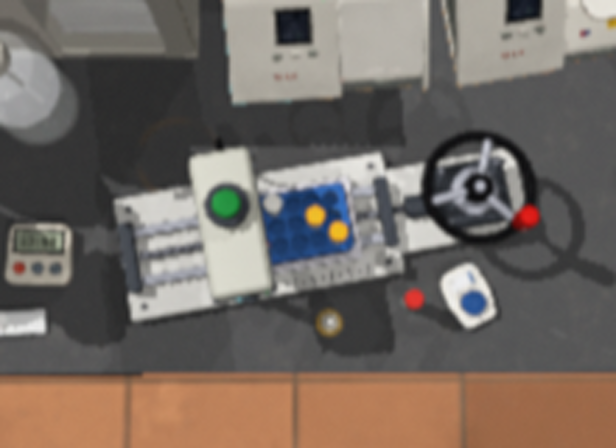

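View pics/scenec.png

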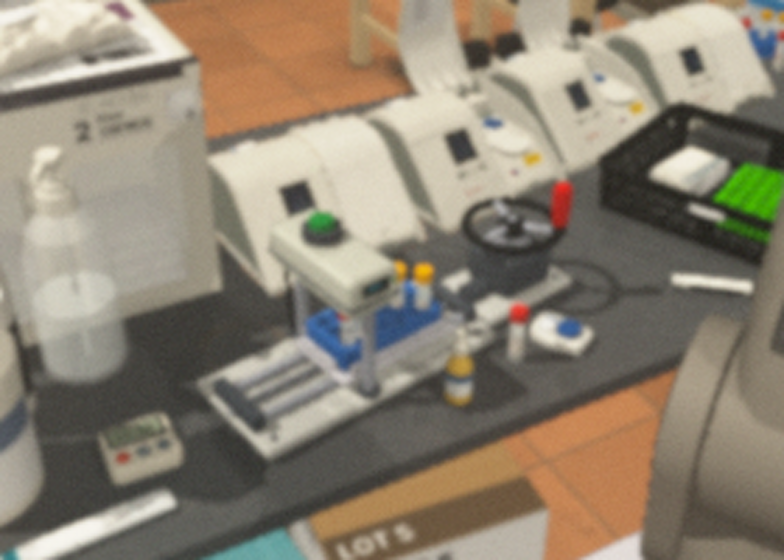

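View pics/scene0.png

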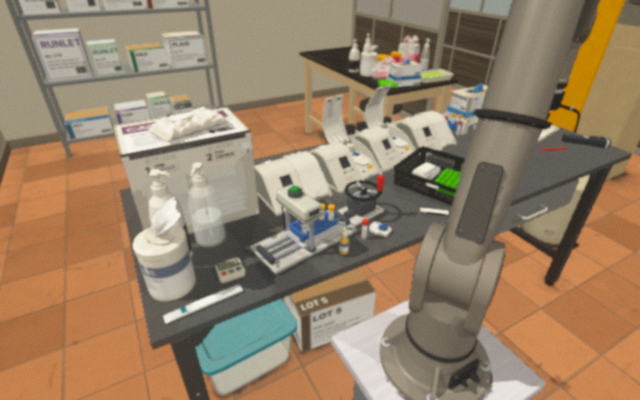

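```bash
python3 - <<'E'
from h import *
from scipy.spatial.transform import Rotation as Ro
print("R0",Ro.from_rotvec(robot.current_ee_rot()).as_matrix().round(2).tolist(),robot.current_t(),robot.current_wrist_force())
im,d=read_camera("top");P=cloud("top",d).reshape(-1,3)
for y0 in range(-320,0,40):
    s=P[(P[:,1]>y0)&(P[:,1]<y0+40)]
    print(y0,[(x,int(s[(s[:,0]>=x)&(s[:,0]<x+20)][:,2].max(initial=-1))) for x in range(560,720,20)])
q=P[(P[:,0]>300)&(P[:,0]<520)&(P[:,1]<-230)&(P[:,1]>-620)];print("path max z",np.percentile(q[:,2],99.5))
C=np.array([507,-158.8]);
for yaw in np.radians([-43,0,47,90,137]):   # jaw axis direction in world
    z=np.array([np.cos(yaw),np.sin(yaw),0]);y=np.array([0,0,-1.]);R=np.c_[np.cross(y,z),y,z];rv=Ro.from_matrix(R).as_rotvec()
    J=[]
    for a in np.radians(range(270,-111,-20)):
        j=kin.inverse_kinematics([*(C+52*np.r_[np.cos(a),np.sin(a)]),112],rv);J.append(j)
    bad=[i for i,j in enumerate(J) if j is None];J=np.array([j for j in J if j is not None])
    print(np.degrees(yaw).round(),bad,J.min(0).round(2) if len(J) else "",J.max(0).round(2) if len(J) else "", kin.inverse_kinematics([478,85,200],rv) is not None)
E
```

```text
R0 [[-0.9, 0.0, 0.43], [-0.43, -0.0, -0.9], [0.0, -1.0, 0.0]] 1.3 [ 0.09496555 -0.22333358  0.2130716 ]
-320 [(560, 6), (580, 6), (600, 6), (620, 6), (640, 11), (660, 37), (680, 66), (700, 66)]
-280 [(560, 7), (580, 7), (600, 5), (620, 6), (640, 41), (660, 64), (680, 84), (700, 104)]
-240 [(560, 7), (580, 6), (600, 6), (620, 32), (640, 49), (660, 66), (680, 93), (700, 108)]
-200 [(560, 95), (580, 4), (600, 5), (620, 35), (640, 57), (660, 74), (680, 97), (700, 113)]
-160 [(560, 95), (580, 6), (600, 6), (620, 34), (640, 60), (660, 81), (680, 102), (700, 117)]
-120 [(560, 5), (580, 7), (600, 6), (620, 40), (640, 64), (660, 85), (680, 108), (700, 120)]
-80 [(560, 7), (580, 7), (600, 6), (620, 47), (640, 66), (660, 86), (680, 110), (700, 121)]
-40 [(560, 5), (580, 5), (600, 31), (620, 49), (640, 70), (660, 93), (680, 113), (700, 122)]
path max z 446.47250854809664
-43.0 [] [ 0.41  0.2  -0.35  1.79  0.07  0.93 -0.73] [ 0.53  0.37 -0.23  2.02  0.12  1.   -0.5 ] True
0.0 [] [ 0.5   0.21 -0.45  1.79  0.1   0.93 -0.02] [ 0.64  0.38 -0.36  2.02  0.18  1.01  0.21] True
47.0 [] [ 0.57  0.21 -0.53  1.79  0.12  0.94  0.77] [ 0.71  0.39 -0.46  2.02  0.22  1.01  1.  ] True
90.0 [] [ 0.63  0.22 -0.62  1.78  0.15  0.94  1.49] [ 0.8   0.41 -0.57  2.02  0.26  1.02  1.71] True
137.0 [] [ 1.01  0.37 -1.16  1.78  0.4   1.01  2.05] [ 1.24  0.61 -1.15  2.01  0.61  1.17  2.28] True
```

```bash
cat >> h.py <<'E'
from scipy.spatial.transform import Rotation as Ro
C=np.array([507,-158.8]);Z=118.
yaw=np.radians(47);_z=np.array([np.cos(yaw),np.sin(yaw),0]);_y=np.array([0,0,-1.])
RV=Ro.from_matrix(np.c_[np.cross(_y,_z),_y,_z]).as_rotvec()
def pos(deg,z=Z): a=np.radians(deg);return [*(C+52*np.r_[np.cos(a),np.sin(a)]),z]
E
python3 - <<'E'
from h import *
eoat.move_gripper(0,20)
robot.goto(pos(270,240),RV);print(robot.current_t(),robot.current_tool_pos())
robot.move_l(pos(270),v=100)
robot.dwell(.3);f0=np.mean([robot.current_wrist_force() for _ in range(3)],0);print(f0.round(2),robot.current_width())
im,_=read_camera("top");a=im[150:260,330:440]
im2,_=read_camera("scene");b=im2[120:230,320:430]
save("appr",cv2.resize(np.hstack([a,b]),None,fx=3.6,fy=3.6,interpolation=cv2.INTER_CUBIC))
deg=270
while deg>238:
    deg-=1.; robot.move_l(pos(deg),v=20)
    f=np.array(robot.current_wrist_force())-f0
    print(deg,f.round(2),robot.current_tool_pos()[:2].round(2) if hasattr(robot.current_tool_pos(),'round') else robot.current_tool_pos())
    if np.hypot(f[0],f[1])>1: break
print(robot.current_t())
E
```

```text
3.7417 [ 506.49720846 -212.36030316  239.80248326]
[-1.14  0.58 -0.35] -0.1383750762371092
269.0 [ 1.09 -0.67  1.36] [ 506.   -210.81]
5.7583
```

View pics/appr.png

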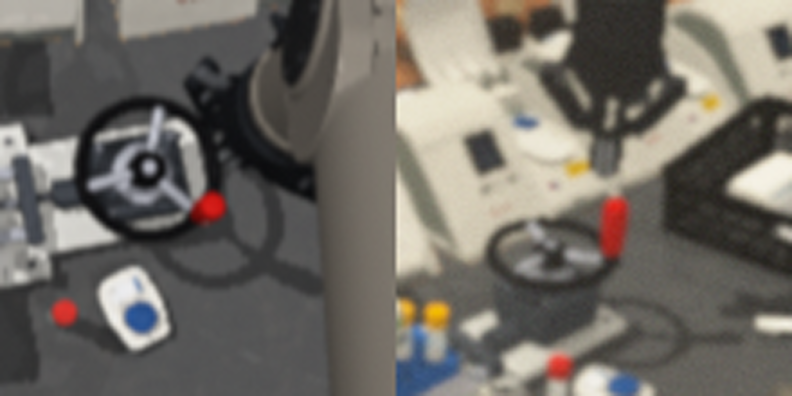

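```bash
cat >> h.py <<'E'
def proj(cam,p):
    m=camera_model(cam);K=np.array(m["camera_matrix"]);T=np.linalg.inv(m["cam_to_world"]);q=K@(T[:3,:3]@p+T[:3,3]);return (q[:2]/q[2]).round(1)
def force(): 
    robot.dwell(.15);return np.mean([robot.current_wrist_force() for _ in range(4)],0)
E
python3 - <<'E'
from h import *
p=np.array(robot.current_tool_pos());print(p,robot.current_t())
for c in("scene","top"):print(c,proj(c,p),proj(c,p+[0,0,40]),proj(c,[471,-198,147.]),proj(c,[471,-198,97.]))
for _ in range(4):print(force().round(2))
print(robot.current_t())
E
```

```text
[ 506.00050896 -210.80857794  117.99278812] 5.7583
scene [375.9 176.9] [377.  165.6] [380.1 174.7] [378.6 188.8]
top [391.5 194.9] [394.9 192.5] [389.5 206.3] [385.6 208.6]
[-0.4  -0.15 -1.27]
[ 0.99  0.26 -0.11]
[ 0.78 -0.88  0.64]
[-0.51 -0.23 -0.8 ]
6.3583
```

```bash
cat >> h.py <<'E'
def force(n=12):
    r=[]
    for _ in range(n): robot.dwell(.02);r.append(robot.current_wrist_force())
    return np.mean(r,0)
E
python3 - <<'E'
from h import *
t=np.array([-.73,.68,0])
f0=force(20);print(f0.round(2))
deg=258;robot.move_l(pos(deg),v=40);print(deg,(t@(force()-f0)).round(2))
while deg>243:
    deg-=1.; robot.move_l(pos(deg),v=20)
    s=t@(force()-f0);print(deg,s.round(2))
    if s<-1.1: break
print(robot.current_t(),robot.current_tool_pos())
im,_=read_camera("top");a=im[150:260,330:440]
im2,_=read_camera("scene");b=im2[120:230,320:430]
save("contact",cv2.resize(np.hstack([a,b]),None,fx=3.6,fy=3.6,interpolation=cv2.INTER_CUBIC))
E
```

```text
[-0.12  0.08  0.04]
258 -0.24
257.0 -0.27
256.0 -0.08
255.0 0.16
254.0 -0.25
253.0 -0.15
252.0 -0.05
251.0 -0.23
250.0 -0.2
249.0 -0.39
248.0 0.11
247.0 -0.2
246.0 -0.08
245.0 -0.24
244.0 -0.14
243.0 -0.02
14.0417 [ 483.40052218 -205.12213102  118.00394479]
```

View pics/contact.png

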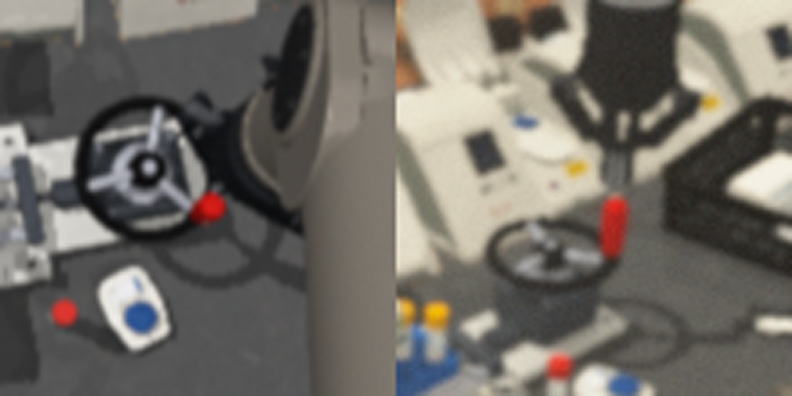

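```bash
python3 - <<'E'
from h import *
t=np.array([-.73,.68,0])
f0=np.array([-.0,.0,0.04])
deg=243
while deg>228:
    deg-=1.; robot.move_l(pos(deg),v=25)
    s=t@(force(8)-f0);print(deg,s.round(2))
    if s<-1: break
print(robot.current_t(),robot.current_tool_pos())
im,_=read_camera("top");P=cloud("top",_).reshape(-1,3)
f=im.reshape(-1,3).astype(int);r,g,b=f.T
q=P[(r>g+60)&(r>b+60)&(P[:,2]>135)&(P[:,2]<160)&(P[:,0]>350)&(P[:,0]<620)];print(q.mean(0).round(1),len(q))
E
```

```text
242.0 -0.12
241.0 0.15
240.0 0.11
239.0 -0.02
238.0 -0.16
237.0 0.06
236.0 0.04
235.0 -0.11
234.0 0.11
233.0 0.05
232.0 0.04
231.0 0.05
230.0 0.16
229.0 -0.27
228.0 0.12
19.8917 [ 472.21169662 -197.44321768  118.00249953]
[ 466.7 -190.   143.1] 15
```

```bash
python3 - <<'E'
from h import *
im,_=read_camera("top");a=im[150:260,330:440]
im2,_=read_camera("scene");b=im2[120:230,320:430]
save("c2",cv2.resize(np.hstack([a,b]),None,fx=3.6,fy=3.6,interpolation=cv2.INTER_CUBIC))
E
```

```text
(no output)
```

View pics/c2.png

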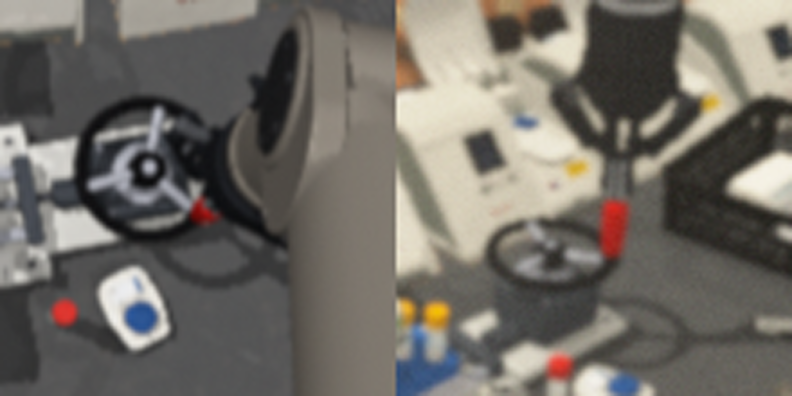

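```bash
python3 - <<'E'
from h import *
im,d=read_camera("scene");P=cloud("scene",d)
print(proj("scene",np.array(robot.current_tool_pos())))
for r in range(158,194,2):print(r,[(P[r,c].round().astype(int).tolist(),im[r,c].tolist()) for c in (379,381,383)])
print(robot.current_width(), robot.current_t())
E
```

```text
[378.9 182.8]
158 [([470, -186, 207], [50, 49, 43]), ([476, -199, 201], [97, 93, 82]), ([459, -192, 210], [140, 134, 117])]
160 [([466, -184, 202], [48, 44, 43]), ([476, -199, 194], [98, 93, 81]), ([460, -194, 202], [118, 113, 101])]
162 [([465, -184, 196], [53, 50, 47]), ([476, -200, 187], [64, 60, 54]), ([459, -194, 197], [67, 66, 59])]
164 [([464, -184, 190], [68, 66, 59]), ([466, -193, 187], [66, 66, 61]), ([458, -194, 190], [69, 68, 66])]
166 [([466, -187, 182], [93, 92, 85]), ([463, -191, 182], [98, 95, 91]), ([457, -194, 184], [96, 95, 91])]
168 [([467, -188, 175], [98, 96, 91]), ([459, -189, 178], [99, 97, 93]), ([458, -195, 177], [95, 90, 87])]
170 [([466, -188, 168], [99, 98, 94]), ([461, -192, 169], [97, 95, 93]), ([459, -197, 169], [95, 93, 88])]
172 [([467, -189, 161], [105, 102, 100]), ([463, -194, 161], [103, 100, 94]), ([460, -199, 162], [93, 90, 87])]
174 [([466, -190, 154], [117, 101, 96]), ([461, -193, 155], [111, 100, 93]), ([462, -201, 153], [104, 97, 89])]
176 [([471, -194, 144], [183, 59, 53]), ([464, -196, 146], [176, 60, 55]), ([465, -205, 143], [143, 69, 64]
[... 201 characters left out ...]
136], [154, 52, 47])]
182 [([462, -189, 129], [180, 37, 30]), ([457, -193, 130], [169, 37, 31]), ([457, -201, 128], [146, 58, 51])]
184 [([462, -190, 121], [174, 37, 31]), ([458, -195, 122], [159, 37, 31]), ([461, -205, 118], [137, 63, 55])]
186 [([463, -192, 113], [169, 39, 31]), ([454, -192, 118], [161, 39, 33]), ([607, -328, -3], [129, 71, 65])]
188 [([464, -193, 105], [167, 40, 33]), ([458, -196, 107], [157, 48, 40]), ([593, -317, -1], [117, 80, 71])]
190 [([462, -192, 100], [136, 39, 35]), ([461, -200, 98], [122, 46, 44]), ([585, -312, -4], [106, 88, 83])]
192 [([461, -193, 93], [62, 46, 42]), ([457, -197, 94], [69, 56, 51]), ([574, -303, -3], [96, 92, 88])]
-0.07573587892714861 20.0917
```

```bash
python3 - <<'E'
from h import *
print(force(8).round(2))
robot.move_l(pos(255),v=150);robot.move_l(pos(300),v=150)
p=np.array(robot.current_tool_pos());print(p,robot.current_t())
im,d=read_camera("scene");P=cloud("scene",d)
print(proj("scene",p),proj("scene",p+[0,0,70]))
u=int(round(proj("scene",p)[0]))
for r in range(155,200,2):print(r,[(P[r,c].round().astype(int).tolist(),im[r,c].tolist()) for c in (u-3,u,u+3)])
crop=im[110:220,310:450];save("s300",cv2.resize(crop,None,fx=5.6,fy=5.4,interpolation=cv2.INTER_CUBIC))
E
```

```text
[ 0.01  0.07 -0.52]
[ 532.16765941 -203.34329006  117.68818072] 20.95
[369.1 173.9] [370.8 154. ]
155 [([744, -343, 57], [178, 171, 150]), ([527, -193, 189], [66, 62, 59]), ([520, -199, 191], [63, 60, 57])]
157 [([734, -336, 55], [207, 199, 178]), ([525, -192, 184], [97, 94, 90]), ([519, -199, 185], [99, 95, 91])]
159 [([722, -328, 54], [214, 205, 186]), ([523, -191, 178], [106, 101, 95]), ([520, -200, 177], [106, 102, 99])]
161 [([533, -188, 167], [186, 180, 160]), ([525, -193, 170], [104, 101, 96]), ([519, -200, 170], [105, 104, 100])]
163 [([531, -187, 161], [175, 168, 150]), ([526, -194, 162], [110, 106, 101]), ([523, -204, 161], [105, 103, 100])]
165 [([688, -305, 50], [190, 175, 142]), ([526, -195, 155], [141, 127, 102]), ([521, -203, 155], [133, 127, 110])]
167 [([689, -306, 41], [215, 200, 159]), ([693, -324, 34], [201, 166, 67]), ([521, -203, 148], [193, 174, 127])]
169 [([683, -303, 37], [218, 209, 183]), ([685, -318, 31], [219, 197, 150]), ([689, -335, 25], [218, 206, 181])]
171 [([686, -306, 26], [216, 205, 186]), ([678, -313, 28], [218, 210, 188]), ([675, -325, 26], [220
[... 816 characters left out ...]
-2], [107, 106, 99]), ([620, -289, -3], [101, 97, 92])]
189 [([496, -169, 92], [87, 81, 78]), ([612, -270, -2], [146, 144, 142]), ([608, -280, -3], [124, 121, 117])]
191 [([490, -165, 88], [85, 81, 78]), ([487, -174, 88], [163, 163, 159]), ([479, -180, 90], [160, 158, 155])]
193 [([490, -166, 81], [69, 66, 65]), ([587, -252, 0], [105, 101, 96]), ([481, -182, 81], [117, 114, 110])]
195 [([491, -167, 73], [106, 105, 103]), ([501, -187, 61], [88, 87, 85]), ([578, -259, -5], [79, 78, 73])]
197 [([488, -165, 68], [100, 100, 98]), ([488, -177, 64], [63, 63, 58]), ([448, -157, 93], [52, 51, 48])]
199 [([451, -138, 90], [55, 55, 49]), ([450, -148, 87], [47, 47, 40]), ([447, -157, 86], [51, 48, 44])]
```

View pics/s300.png

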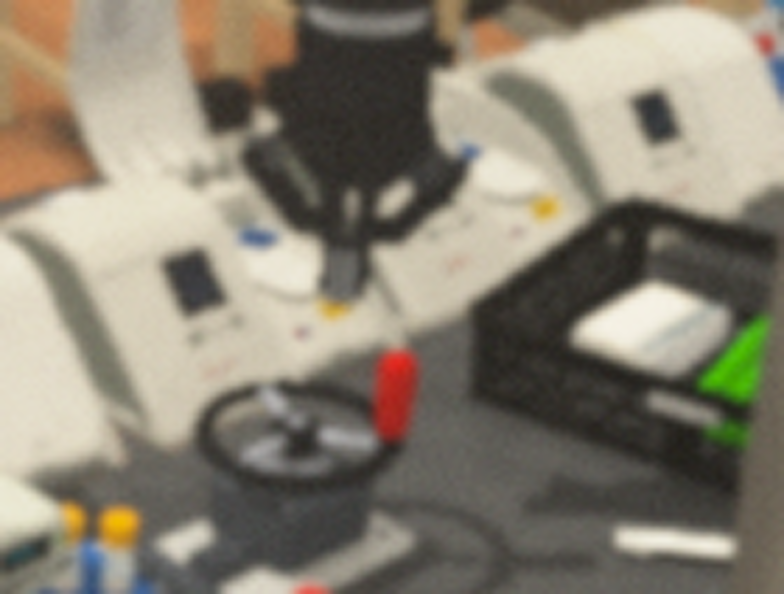

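```bash
cat >> h.py <<'E'
C=np.array([505.,-158.5]);Z=90.
E
python3 - <<'E'
from h import *
f0=np.array([0,0,-.2])
robot.move_l(pos(272,118),v=150)
for z in (108,99,90):
    robot.move_l(pos(272,z),v=60);f=force(5);print(z,f.round(2))
    if f[2]>1.5: robot.move_l(pos(272,118));raise SystemExit("hit")
im,d=read_camera("scene");P=cloud("scene",d);p=np.array(robot.current_tool_pos())
q=P.reshape(-1,3);m=(np.hypot(q[:,0]-p[0],q[:,1]-p[1])<17)&(q[:,2]>101);print("tip low z",np.sort(q[m][:,2])[:8].round(),robot.current_t())
t=np.array([-.73,.68,0])
deg=262;robot.move_l(pos(deg),v=60);f0=force(12);print(f0.round(2))
while deg>238:
    deg-=1.; robot.move_l(pos(deg),v=30)
    s=t@(force(6)-f0);print(deg,s.round(2))
    if s<-1.1: break
print(robot.current_t(),robot.current_tool_pos())
E
```

```text
108 [-0.45  0.12  0.26]
99 [ 0.53 -0.03  0.18]
90 [-0.19  0.57  0.06]
tip low z [122. 124. 124. 127. 127. 128. 128. 128.] 22.55
[-0.06  0.26 -0.3 ]
261.0 -0.3
260.0 -0.37
259.0 -0.26
258.0 -0.58
257.0 -0.06
256.0 -0.39
255.0 -0.24
254.0 -0.62
253.0 0.0
252.0 -0.08
251.0 -0.33
250.0 -0.59
249.0 -0.25
248.0 -0.16
247.0 -0.4
246.0 0.08
245.0 -0.24
244.0 -0.26
243.0 0.03
242.0 -0.12
241.0 -0.12
240.0 0.02
239.0 -0.31
238.0 -0.34
31.7917 [ 477.4328256  -202.61711953  118.03215343]
```

```bash
cat >> h.py <<'E'
def pos(deg,z=90.): a=np.radians(deg);return [*(C+52*np.r_[np.cos(a),np.sin(a)]),z]
E
python3 - <<'E'
from h import *
t=np.array([-.73,.68,0])
robot.move_l(pos(265,118.),v=200)
robot.move_l(pos(265),v=100)
deg=255.;robot.move_l(pos(deg),v=60);print(robot.current_t())
f0=np.array([-.06,.15,-.2])
while deg>243:
    s=t@(force(4)-f0)
    if s<-.9:
        s2=t@(force(5)-f0);print("chk",s.round(2),s2.round(2))
        if s2<-.8: break
    print(deg,s.round(2))
    deg-=1; robot.move_l(pos(deg),v=40)
print(deg,robot.current_t(),robot.current_tool_pos())
E
```

```text
32.8
255.0 -0.11
254.0 -0.22
253.0 -0.43
252.0 -0.59
251.0 -0.77
chk -2.41 -2.49
250.0 34.5333 [ 487.53506465 -207.69139321   90.13635619]
```

```bash
python3 - <<'E'
from h import *
a=250.
for a in list(np.arange(232,-90,-18.))+[-100,-106]:
    robot.move_l(pos(a),v=90 if a>-90 else 40)
    if int(a)%3==0: 
        f=np.array(robot.current_wrist_force());print(a,f.round(1),round(robot.current_t(),2))
robot.move_l(pos(-109.5),v=20)
robot.dwell(.1);print(force(4).round(2),robot.current_t(),robot.current_tool_pos())
im,d=read_camera("top");im2,_=read_camera("scene")
save("fin",cv2.resize(np.hstack([im[150:260,330:440],im2[120:230,320:430]]),None,fx=3.6,fy=3.6,interpolation=cv2.INTER_CUBIC))
E
```

```text
[ 0.51 -1.48  0.22] 42.025 [ 487.46181853 -207.44708749   89.94470893]
```

View pics/fin.png

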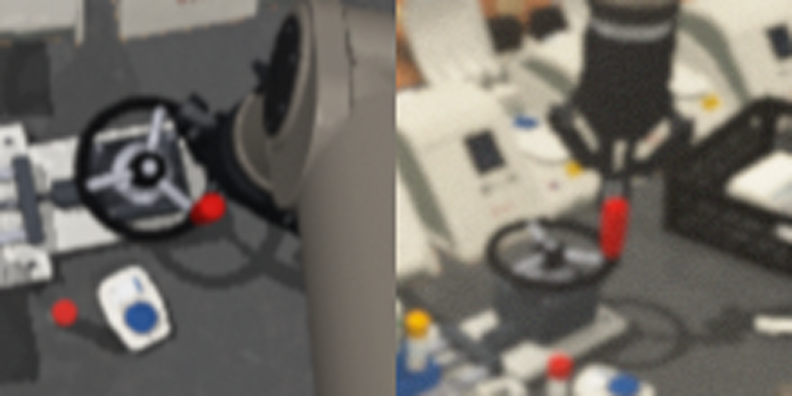

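```bash
cat > cmp.py <<'E'
from h import *
im,d=read_camera("top");save("top_now",im)
a=cv2.imread("pics/top0.png").astype(np.float32);b=cv2.cvtColor(im,cv2.COLOR_RGB2BGR).astype(np.float32)
u,v=proj("top",np.array([506,-158.5,90.]));A=np.s_[int(v)-28:int(v)+24,int(u)-28:int(u)+26]
def red(i):
    s=np.clip(i[...,2]-np.maximum(i[...,0],i[...,1])-30,0,None)[180:230,372:420];y,x=np.mgrid[180:230,372:420];return np.array([(s*x).sum(),(s*y).sum()])/s.sum(),s.sum()
print("red",red(a),red(b))
best=[]
for w in np.arange(-8,8.1,.5):
    M=cv2.getRotationMatrix2D((float(u),float(v)),w,1);r=cv2.warpAffine(b,M,(640,400),flags=cv2.INTER_CUBIC)
    best.append((np.median(np.abs(r-a)[int(v)-17:int(v)+18,int(u)-17:int(u)+18]),np.mean(np.abs(r-a)[int(v)-14:int(v)+15,int(u)-14:int(u)+15]),w))
print(min(best),min(best,key=lambda k:k[1]))
E
python3 - <<'E'
from h import *
robot.move_l(pos(262),v=80);robot.move_l(pos(265,165.),v=200);print(robot.current_t())
exec(open("cmp.py").read())
E
```

```text
42.9333
red (array([387.9965846 , 206.95147289]), np.float32(7027.0)) (array([387.85151117, 207.15783326]), np.float32(6849.0))
(np.float32(1.8974686), np.float32(2.5148466), np.float64(0.5)) (np.float32(1.8974686), np.float32(2.5148466), np.float64(0.5))
```

```bash
python3 - <<'E'
from h import *
k=[476.,85.5]
robot.move_l([505,-210,190.],v=150)
robot.move_l([*k,190.],v=200)
robot.move_l([*k,160.],v=120);f0=force(6);print(f0.round(2),robot.current_t())
z=157.
robot.move_l([*k,z],v=40)
while z>140:
    f=(force(3)-f0)[2];print(z,f.round(2))
    if f>9: break
    z-=1; robot.move_l([*k,z],v=30)
im,d=read_camera("scene");robot.dwell(.1)
save("key",cv2.resize(im[130:230,240:380],None,fx=5,fy=5,interpolation=cv2.INTER_CUBIC))
print(robot.current_t())
robot.move_l([*k,190.],v=100);print(robot.current_t())
im,d=read_camera("scene");save("end",im)
E
```

```text
[0.01 0.15 0.2 ] 45.4333
157.0 -0.55
156.0 -0.29
155.0 -0.01
154.0 -0.4
153.0 1.0
152.0 1.83
151.0 1.86
150.0 2.63
149.0 3.25
148.0 3.79
147.0 5.74
146.0 11.48
49.1833
49.775
```

View pics/key.png

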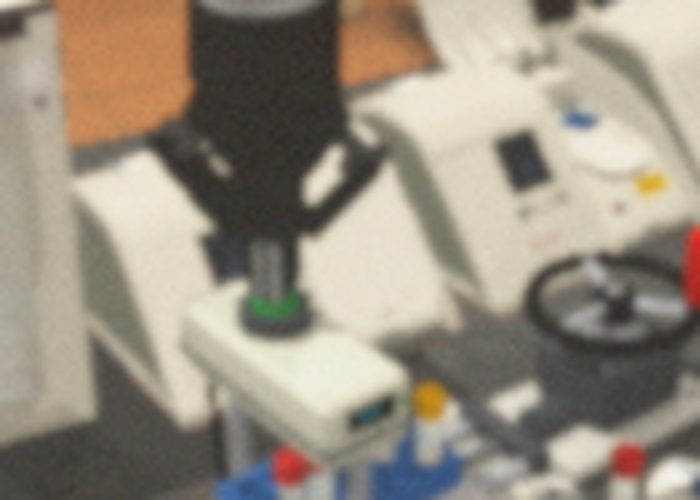

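```bash
python3 - <<'E'
from h import *
exec(open("cmp.py").read())
P=cloud("top",d).reshape(-1,3)
for q in("red_tube","dropper","blue_cartridge"):
    r=spotter.spot_point(q,"top");print(q,r and (np.round(r[0]["position"],1),round(r[0]["score"],2)))
job.hand_in();print(robot.current_t())
E
```

```text
red (array([387.9965846 , 206.95147289]), np.float32(7027.0)) (array([387.85143607, 207.15701997]), np.float32(6859.0))
(np.float32(1.7932739), np.float32(2.3874705), np.float64(0.5)) (np.float32(1.7932739), np.float32(2.3874705), np.float64(0.5))
red_tube (array([344.9, 234. ]), 0.5)
dropper []
blue_cartridge (array([364.3, 234.7]), 0.72)
the job is handed in; nothing more can be done
the job is handed in; nothing more can be done
```

I turned the hand wheel one full turn clockwise by pushing its handle with shut fingers. Then I pressed the green read key right down, let it come up, and handed in at about 50 s of the 58 s allowed.

**Wheel:** In the top camera the handle is back within about 0.2 px of where it stood, roughly 0.5° of wheel angle. The check gave the same result after the key press. The pictures also show the rack moved along, but I did not measure how far.

**Key:** The force rose as a spring to about 5 N over some 6 mm, then climbed steeply to 11.5 N at the stop. I did not look at the key itself after letting go.

**What disagreed or went wrong:**
- **Finger tips:** they sat about 31 mm higher than the reported TCP. My first two approaches passed over the handle without touching it, and I corrected the height after that.
- **Second approach:** it also ran at the old height because of a bug in my script, which cost about 9 s.
- **Cameras:** the two disagreed by up to 7–9 mm in x. I relied mostly on the top camera, and on contact force to locate the handle.
- **Bystanders:** in the last check the red tube and blue cartridge showed within about 2 px of their first positions. The dropper was not found in that picture, and I did not re-check the timer, swab pouch or marker. The arm did not go near them.

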